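Clear rust flakes off the lantern's solar panel

ROBOT

A 6-joint arm with a two-finger parallel gripper is mounted at the origin on the work surface. World frame = base frame: x ahead of the robot, y to its left, z up, the work surface at z = 0. Lengths are in mm, angles in degrees, forces in N, time in s.
With the tool pointing down it reaches from about 350 to 725 mm from the base axis. Payload 4.3 kg.
Tool frame: the origin (TCP) lies at the very end of the fingers, on their centre line; the grasp point (between the pads) lies 19 mm behind it; z points along the fingers, x is the direction in which the jaws open and shut, and the axes are right-handed (so a half turn about z gives the same grasp; the last joint's range is limited). The gripper opens to 85 mm and grips with 20 to 120 N. Pads are 22 mm wide; open, the fingers measure 114 mm over their backs; the gripper's body (76 mm by 85 mm) begins 54 mm behind the grasp point. The pads swing forward as they close: fully open they stand 13 mm farther back than shut.
Start: joints at [-69.46, 21.618, 4.641, 73.018, 0, 83.68], TCP at [259.811, -512.996, 231.329] pointing down, gripper open.
Joint ranges: [-156.06, 156.06], [-48.1, 94.91], [-58.44, 69.94], [-101.28, 121.22], [-78.64, 73.56], [-180, 180]. Speed limits (degrees/s): [147.25, 147.25, 180, 180, 180, 180].

INTERFACE

Orientations are given as a 3x3 rotation matrix whose columns are the frame's x, y, z axes.
In Python, from cell import robot, imaging gives the robot as it stands. The module is installed in compiled form; this text tells all that it offers.
- The arm moves only by the tool drive_tool, never from a script. Its argument "moves" is a list of rows, each a list of 3 entries, a list of its own where there are three numbers: the shift along the tool's x, y, z in mm, then the turn about the tool's z in degrees, then the opening, from 0 (shut) to 1 (fully open). In form: [[[tx, ty, tz], turn, grip], ...]. A call has 1 to 12 rows; each row shifts and turns the commanded pose from where the row before left it, along the tool's axes as they then stand; what a row does not reach is not made up. A row lasts 1/12 s, in which the tool goes at most 41.7 mm and 7.16 degrees, less where a joint would pass 70% of its speed; a pose out of reach is approached as far as the arm can. A call with a gripper value outside its range is refused whole. The fingers move at their own pace and stop on an object; "newtons" is the grip in N (left out, the last holds). Time passes only in rows, so rows that do not move let the fingers close. It gives the time, the measured TCP pose, the force and the opening at its end, in the units of the state.
- robot.observe(): the state, without advancing time (a new reading comes with each control period).
- imaging.snapshot(name): name is "scene" or "side" or "wrist"; returns a dict with "img" (400x640x3 uint8, red, green, blue), "z_map" (400x640 float32, mm along the optical axis (not along the pixel's ray), 0 where there is no reading), "intrinsics" (3x3 intrinsics, pixels), "camera_from_world" (4x4, takes a point from world to camera coordinates); the wrist camera has in their place "tool_from_camera" (4x4, takes a point from camera to tool coordinates, whose origin is the TCP and whose axes are the tool frame's). Camera axes: x right, y down, z forward; pixel columns grow to the right and rows downward; lengths in mm; the calibration is good to about 2 mm. A picture is of the moment at which its call begins: read the wrist's pose just before it.
- robot.finish_job(): hands the job in, once; it reports no verdict.
The state is a dict: "clock": time; "q": joint angles; "qvel": joint speeds; "tau": joint torques, N m; "tcp_pos": TCP position; "ee_rot": TCP orientation; "contact_force": force on the tool from outside, world axes, zero at the start; "moment": the same for the moment, N m; "width": finger opening in mm.
Only numpy, scipy, OpenCV 4.12 (cv2) and the standard library are available. Lean on these libraries where they do the work, as an engineer would, in place of code of your own. Each camera call takes 0.05 s, during which the arm holds its last target. There are 200 camera calls.

TASK

The solar lantern will not charge because flakes of rust have dropped onto its panel: push the aluminium tray straight up to the panel's open edge until it is fully home under the lip, take the green-handled scraper block, and with it sweep every flake over that edge into the tray, without touching the sharp flakes with the gripper. Then stand the scraper upright back on its cork mat, leaving the tray where it is, and last of all press the red button on the lantern fully down, hold it for a moment and let go. Leave the tiffin carrier, the cup and the torch alone.

Things in the scene. Friction and masses are not known exactly. Their poses are not given: they have to be found in the camera images.
- panel: Fixed dark-blue solar panel, 190 (x) x 220 (y) mm; origin at the centre of its underside, on the table. Face at z = 46 mm. 10 mm wide rims, tops at z = 58 mm, on both x sides (inner faces x = +-85 mm) and the closed +y end (inner face y = 100 mm). The -y edge is open: its lip (z 38 to 46 mm) ends at y = -110 mm and overhangs by 15 mm the wooden plinth, whose face is at y = -95 mm.
- panel_lip (a point): Middle of the open edge of the panel face, on top of the lip.
- tray: Loose open aluminium tray, 220 (x) x 110 (y) x 30 mm high, walls and floor 4 mm, about 0.3 kg; origin at the centre of its underside. It stands a few cm off the panel's open edge, long side roughly parallel to it, and fits under the lip. Fully home its long wall touches the plinth, its origin then at about y = -150 mm in the panel's frame.
- flake0: Loose rust-brown flake on the panel, 28 x 20 x 6 mm, 14 g; origin at the centre of its underside.
- flake1: Loose rust-brown flake on the panel, 24 x 22 x 7 mm, 14 g; origin at the centre of its underside.
- flake2: Loose rust-brown flake on the panel, 26 x 18 x 6 mm, 14 g; origin at the centre of its underside.
- flake3: Loose rust-brown flake on the panel, 22 x 20 x 8 mm, 14 g; origin at the centre of its underside.
- scraper: Loose scraper block standing upright, 0.16 kg, 78 mm high; origin at the centre of its underside. Blade block 120 (x, the wiping width) x 32 (y) x 30 mm high, rubber underside; on it a green handle 70 (x) x 24 (y) mm, from z = 30 to 78 mm, to be gripped across its 24 mm.
- mat: Fixed cork mat 180 (its x) x 140 (its y) x 4 mm thick; origin at the centre of its underside. The scraper starts on it and goes back onto it.
- lantern: Fixed round yellow solar lantern, 110 mm wide, 106 mm high without the button; origin at the centre of its underside.
- lantern_button_top (a point): Centre of the top of the round red push button (30 mm across) on top of the lantern; it is pressed straight down.
- lantern_button (a joint): Travel of the button: 0 up, 0.006 m fully down (about 5 N); it springs back.
- tiffin: Bystander: stainless steel tiffin carrier of three tiers, 122 mm wide, 190 mm high; origin at the centre of its underside.
- cup: Bystander: white ceramic cup with a chipped rim, 76 mm wide, 75 mm high; origin at the centre of its underside.
- torch: Bystander: grey plastic torch lying down, 140 mm long (its x), 42 mm thick; origin under its middle.
Mind the look-alikes: they are no part of the job. Leave any blue, orange or purple look-alike of the scraper alone.

How it is judged:
By the outcome, as a careful person would: the job done as asked, in the order asked, and still so for the second after the job is handed in, with the robot touching nothing.
It also fails if it takes over 72 s, if anything falls off the work surface, if the arm or the gripper's body presses on something with over 40 N, if the wrist force passes 120 N, or if a joint passes its speed limit or range.

## Working session

There is one attempt and no reset: what is moved stays moved. The work goes in short steps, Python scripts to look and compute and a tool call to move; the robot and the scene stay as the last step left them, time stands still between calls to the robot, and variables do not carry over. Pictures are saved under pics/ and viewed, about 8 in all and at most 12, crops included, and the job is handed in when it is done.

Besides the shell and the picture viewer there is one more tool, called in YAML: its name, and indented under it one key for each argument. drive_tool: Moves the arm, as the interface text tells. Its arguments: {"type":"object","properties":{"moves":{"type":"array","items":{"type":"array"}},"newtons":{"type":"number"}},"required":["moves"]}

```bash
mkdir -p pics; cat > h.py <<'E'
import numpy as np, cv2
from cell import robot, imaging
def snap(n):
    s=robot.observe(); d=imaging.snapshot(n)
    if n=="wrist":
        T=np.eye(4); T[:3,:3]=s["ee_rot"]; T[:3,3]=s["tcp_pos"]
        d["W"]=T@np.array(d["tool_from_camera"])
    else: d["W"]=np.linalg.inv(np.array(d["camera_from_world"]))
    d["K"]=np.array(d["intrinsics"]); return d
def cloud(d):
    z=d["z_map"]; v,u=np.mgrid[:z.shape[0],:z.shape[1]]; K=d["K"]
    P=np.stack([(u-K[0,2])/K[0,0]*z,(v-K[1,2])/K[1,1]*z,z],-1)
    P=P@d["W"][:3,:3].T+d["W"][:3,3]; P[z==0]=np.nan; return P
def plane(d,uv,h):
    uv=np.atleast_2d(uv).astype(float); K=d["K"]
    r=np.c_[(uv[:,0]-K[0,2])/K[0,0],(uv[:,1]-K[1,2])/K[1,1],np.ones(len(uv))]@d["W"][:3,:3].T
    o=d["W"][:3,3]; return o+r*((h-o[2])/r[:,2])[:,None]
def save(d,n): cv2.imwrite("pics/"+n+".png",d["img"][...,::-1])
E
python3 - <<'E'
from h import *
s=robot.observe(); print({k:np.round(v,2).tolist() for k,v in s.items()})
for n in("scene","side","wrist"):
    d=snap(n); save(d,n+"0"); print(n,np.round(d["W"],2).tolist(),d["K"].tolist()); np.savez("/tmp/"+n,**d)
a=[cv2.imread(f"pics/{n}0.png") for n in("scene","side")]
E
```

```text
{'clock': 0.0, 'q': [-69.46, 21.66, 4.56, 73.02, 0.0, 83.68], 'qvel': [-0.02, 0.08, 0.03, 0.06, -0.01, -0.15], 'tau': [0.0, -46.36, 26.99, 0.02, 0.0, 0.0], 'tcp_pos': [259.58, -512.36, 230.37], 'ee_rot': [[0.45, -0.89, -0.0], [-0.89, -0.45, 0.0], [-0.0, -0.0, -1.0]], 'contact_force': [-0.14, -0.59, 0.53], 'moment': [0.02, -0.02, 0.01], 'width': 85.46}
scene [[0.07, 0.6, -0.8, 1865.08], [1.0, -0.03, 0.06, -157.77], [0.01, -0.8, -0.6, 1115.38], [0.0, 0.0, 0.0, 1.0]] [[513.7310048791029, 0.0, 323.88335847950475], [0.0, 513.7310048791029, 198.81769876454567], [0.0, 0.0, 1.0]]
side [[-0.97, -0.15, 0.21, 229.23], [-0.26, 0.5, -0.83, 969.86], [0.02, -0.85, -0.52, 779.61], [0.0, 0.0, 0.0, 1.0]] [[455.48285409597713, 0.0, 321.2577628389549], [0.0, 455.48285409597713, 191.0189756026152], [0.0, 0.0, 1.0]]
wrist [[0.45, -0.86, -0.24, 321.25], [-0.89, -0.44, -0.12, -481.33], [-0.0, 0.27, -0.96, 372.85], [0.0, 0.0, 0.0, 1.0]] [[293.093275495056, 0.0, 316.8268603782841], [0.0, 293.093275495056, 199.97194181963195], [0.0, 0.0, 1.0]]
```

View pics/scene0.png

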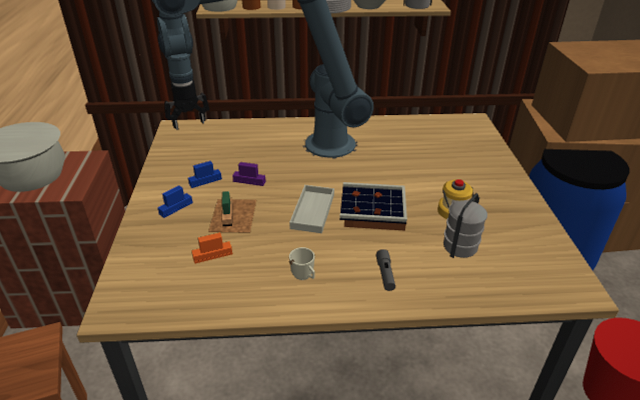

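View pics/side0.png

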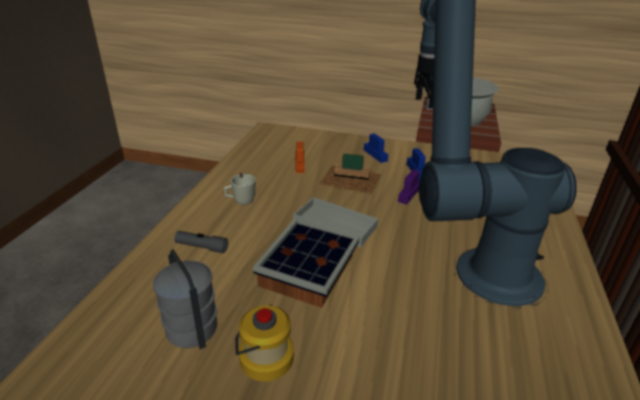

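Candidates for the scraper in the scene view: green handle on cork (226,202), blue (204,174) and (174,200), purple (249,174), orange (211,248). The green one on the mat is the target. The tray is at (312,208), the panel at (373,205) with its open edge towards the tray, the lantern button at (458,185), the tiffin at (464,228), the cup at (302,263) and the torch at (386,270).

```bash
cat > m1.py <<'E'
from h import *
L=lambda n:dict(np.load(f"/tmp/{n}.npz"))
def rect(xy):
    r=cv2.minAreaRect(xy.astype(np.float32)); return np.round(r[0],1),np.round(r[1],1),round(r[2],1)
for n in("scene","side"):
    d=L(n); P=cloud(d); h=cv2.cvtColor(d["img"],cv2.COLOR_RGB2HSV); H,S,V=[h[...,i].astype(int) for i in range(3)]
    t=(P[...,2]<400)&(P[...,0]>200)&(P[...,0]<900)&(abs(P[...,1])<700)
    print(n,"table z",np.nanmedian(P[t&(P[...,2]<15)][:,2]))
    col={"green":(H>50)&(H<95)&(S>70),"red":((H<4)|(H>176))&(S>170)&(V>120),"yellow":(H>20)&(H<32)&(S>170),
     "navy":(H>105)&(H<130)&(V<80)&(S>90),"orange":(H>4)&(H<14)&(S>150)&(V>120)}
    for c,m in col.items():
        m=(m&t).astype(np.uint8); k,lab,st,cen=cv2.connectedComponentsWithStats(m)
        for i in range(1,k):
            if st[i,4]>25:
                Q=P[lab==i]; print(c,st[i,4],np.round(cen[i]),"zp5/95",np.round(np.percentile(Q[:,2],[5,95]),0),"xyz",np.round(np.median(Q,0)),rect(Q[:,:2]))
    # tall things by height
    for lo,hi,nm in((18,38,"h18-38"),(42,70,"h42-70"),(30,34,"30ish"),(66,90,"66-90"),(95,220,"tall")):
        m=(t&(P[...,2]>lo)&(P[...,2]<hi)).astype(np.uint8); k,lab,st,cen=cv2.connectedComponentsWithStats(m)
        for i in range(1,k):
            if st[i,4]>60:
                Q=P[lab==i]; print(nm,st[i,4],np.round(cen[i]),"xyz",np.round(np.median(Q,0)),*rect(Q[:,:2]))
E
python3 m1.py
python3 - <<'E'
import cv2
a=cv2.imread("pics/scene0.png")[150:290,150:490]; b=cv2.imread("pics/side0.png")[120:340,220:440]
a=cv2.resize(a,None,fx=2.3,fy=2.3,interpolation=2)
cv2.imwrite("pics/crop1.png",a)
E
```

```text
scene table z 0.8921603664277882
green 148 [226. 202.] zp5/95 [45. 87.] xyz [ 488. -387.   80.] (array([ 468.6, -388.9]), array([71.8, 21.8]), 4.0)
red 29 [459. 182.] zp5/95 [127. 135.] xyz [483. 397. 131.] (array([483.5, 394.5]), array([23.5, 26.2]), 71.0)
yellow 303 [458. 191.] zp5/95 [ 90. 111.] xyz [505. 388. 106.] (array([487.9, 394.3]), array([90. , 85.9]), 53.4)
yellow 90 [443. 209.] zp5/95 [ 8. 41.] xyz [500. 353.  31.] (array([537.3, 348.9]), array([ 28. , 177.3]), 83.0)
navy 379 [369. 194.] zp5/95 [44. 53.] xyz [424. 105.  49.] (array([426.2,  93.2]), array([163.4,  82.5]), 81.4)
navy 189 [397. 200.] zp5/95 [45. 52.] xyz [467. 195.  48.] (array([463.2, 195.2]), array([ 37.4, 123. ]), 80.1)
navy 65 [348. 197.] zp5/95 [45. 52.] xyz [440.  30.  48.] (array([438.6,  30.2]), array([42.1, 39.2]), 79.3)
navy 183 [353. 209.] zp5/95 [44. 53.] xyz [512.  31.  48.] (array([500.8,  54.2]), array([108.2,  69.9]), 80.3)
navy 86 [365. 205.] zp5/95 [44. 53.] xyz [489.  81.  49.] (array([487.2,  79.9]), array([47.8, 42.6]), 88.7)
navy 168 [387. 210.] zp5/95 [44. 53.] xyz [516. 150.  49.] (a
[... 5981 characters left out ...]
.3] 45.3
66-90 74 [300. 147.] xyz [ 656. -404.   77.] [ 657.1 -414.5] [21.2 72.1] 17.4
66-90 98 [419. 154.] xyz [ 249. -478.   75.] [ 250.5 -486.2] [26.1 78.4] 28.2
66-90 140 [353. 158.] xyz [ 460. -379.   78.] [ 461.2 -382.9] [68.6 31.7] 7.7
66-90 116 [412. 176.] xyz [ 258. -314.   76.] [ 257.  -322.7] [73.6 23. ] 72.3
66-90 154 [243. 181.] xyz [ 756. -140.   71.] [ 756.2 -139.3] [77.  76.9] 73.0
66-90 424 [190. 319.] xyz [630. 416.  77.] [639.8 400.3] [108.2  56.2] 37.2
66-90 243 [263. 348.] xyz [465. 440.  77.] [469.6 432. ] [98.3 34.3] 18.3
tall 2925 [183. 288.] xyz [646. 397. 149.] [661.4 373.5] [116.1 116. ] 17.8
tall 1676 [265. 326.] xyz [472. 412. 106.] [476.4 401.1] [99.  95.6] 38.5
```

View pics/crop1.png

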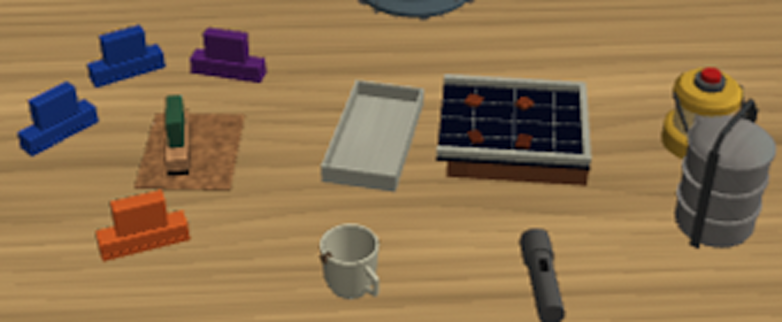

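The crop confirms the green-handled block on the cork mat. It shows four flakes on the panel, at about scene (356,193), (378,194), (356,209) and (378,211). The tray is yawed about 7° relative to the panel. Next I move over the tray and panel for a close wrist view.

drive_tool:
  moves:
    - [[-27, -29, 0], 0, 1]
    - [[-27, -29, 0], 0, 1]
    - [[-27, -29, 0], 0, 1]
    - [[-27, -29, 0], 0, 1]
    - [[-27, -29, 0], 0, 1]
    - [[-27, -29, 0], 0, 1]
    - [[-27, -29, 0], 0, 1]
    - [[-27, -29, 0], 0, 1]
    - [[-27, -29, 0], 0, 1]
    - [[-27, -29, 0], 0, 1]
    - [[-27, -29, 0], 0, 1]
    - [[-27, -29, 0], 0, 1]

```text
clock: 1.15
tcp_pos: [423.9, -64.7, 231.3]
ee_rot: [[0.452, -0.892, 0.0], [-0.892, -0.452, -0.0], [0.0, 0.0, -1.0]]
contact_force: [0.3, -0.1, 0.6]
width: 85.4
```

drive_tool:
  moves:
    - [[-28, -28, 0], 0, 1]
    - [[-28, -28, 0], 0, 1]
    - [[0, 0, 0], -6.9, 1]
    - [[0, 0, 0], -6.9, 1]
    - [[0, 0, 0], -6.9, 1]
    - [[0, 0, 0], -6.9, 1]
    - [[0, 0, 0], -6.9, 1]
    - [[0, 0, 0], -6.9, 1]
    - [[0, 0, 0], -6.9, 1]
    - [[0, 0, 0], -6.9, 1]
    - [[0, 0, 0], 0, 0.7]
    - [[0, 0, 0], 0, 0.7]

```text
clock: 2.15
tcp_pos: [448.3, 8.6, 231.1]
ee_rot: [[0.99, -0.141, -0.0], [-0.141, -0.99, -0.0], [-0.0, 0.0, -1.0]]
contact_force: [-0.7, -0.5, -0.1]
width: 64.1
```

```bash
cat >> h.py <<'E'
def yaw(s): return np.degrees(np.arctan2(s["ee_rot"][1][0],s["ee_rot"][0][0]))
def st():
    s=robot.observe(); print("t%.2f tcp"%s["clock"],np.round(s["tcp_pos"],1),"yaw %.1f w %.1f F"%(yaw(s),s["width"]),np.round(s["contact_force"],1)); return s
def go(x,y,z,yw):
    "shift in present tool axes (before turning), turn, rows"
    s=st(); d=np.array([x,y,z])-s["tcp_pos"]; t=np.array(s["ee_rot"]).T@d; a=-((yw-yaw(s)+180)%360-180)
    print("shift",np.round(t,1),"len %.0f turn %.1f"%(np.linalg.norm(d),a))
def rect(xy):
    r=cv2.minAreaRect(np.asarray(xy,np.float32)); return np.round(r[0],1),np.round(r[1],1),round(r[2],1)
E
python3 - <<'E'
from h import *
st(); d=snap("wrist"); save(d,"w1"); np.savez("/tmp/w1",**d)
E
```

```text
t2.15 tcp [448.3   8.6 231.1] yaw -8.1 w 64.1 F [-0.7 -0.5 -0.1]
```

View pics/w1.png

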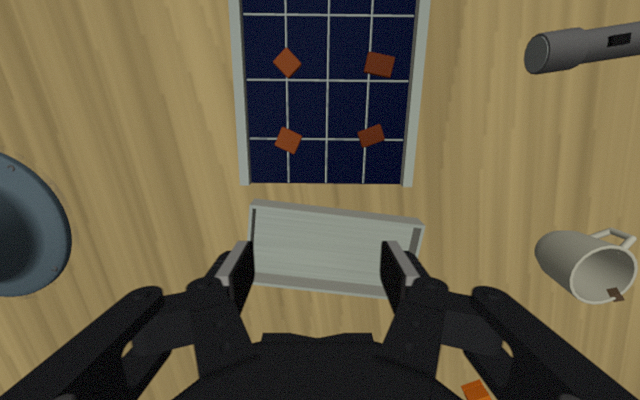

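The wrist view shows flakes at (287,62), (380,64), (288,140) and (371,135). The panel's open edge is near row 184, columns 239–412. The tray's near top wall runs from (251,201) to (423,221), and the jaws are aligned with the panel.

```bash
python3 - <<'E'
from h import *
d=dict(np.load("/tmp/w1.npz")); P=cloud(d); h=cv2.cvtColor(d["img"],cv2.COLOR_RGB2HSV).astype(int)
print("table",np.nanmedian(P[300:380,560:620,2]),"face",np.nanmedian(P[160:180,260:390,2]))
# rim edge lines: points of z>53 in image rows 20..175
pts={"L":[],"R":[]}
for v in range(20,176,8):
    for s,c in(("L",range(225,255)),("R",range(400,430))):
        u=[c_ for c_ in c if P[v,c_,2]>53 and P[v,c_,2]<64]
        if u: pts[s].append(P[v,u].mean(0))
for s in pts:
    Q=np.array(pts[s]); vx,vy,x0,y0=cv2.fitLine(Q[:,:2].astype(np.float32),cv2.DIST_L2,0,.01,.01).ravel(); print(s,Q[:,2].mean().round(1),"dir deg",np.degrees(np.arctan2(vy,vx)),x0,y0,len(Q))
# open edge: face mask z 42..50, largest comp
m=((P[...,2]>42)&(P[...,2]<51)).astype(np.uint8); m[:,:240]=0;m[:,412:]=0;m[195:]=0
e=[]
for u in range(252,402,6):
    v=np.where(m[:,u])[0].max(); e.append((u,v+.5))
Q=plane(d,e,46); vx,vy,x0,y0=cv2.fitLine(Q[:,:2].astype(np.float32),cv2.DIST_L2,0,.01,.01).ravel(); print("lip",np.degrees(np.arctan2(vy,vx)),x0,y0, Q[[0,-1],:2].round(1), e[0],e[-1])
f=((h[...,0]<14)&(h[...,1]>120)&(h[...,2]>70)).astype(np.uint8); f[:,:245]=0;f[:,412:]=0;f[190:]=0
k,lab,s_,c=cv2.connectedComponentsWithStats(f)
for i in range(1,k):
    if s_[i,4]>60: print("flake",c[i].round(),plane(d,c[i],52)[0].round(1),rect(plane(d,np.argwhere(lab==i)[:,::-1],52)[:,:2]),"z",np.nanmedian(P[lab==i][:,2]).round(1))
print("tray top near corners",plane(d,[(251,201),(423,221)],30).round(1))
m=((P[...,2]>24)&(P[...,2]<36)).astype(np.uint8); m[:,:245]=0;m[:,430:]=0;m[:195]=0;m[300:]=0
t=[];
for u in range(258,420,6):
    v=np.where(m[:235,u])[0]
    if len(v): t.append((u,v.min()-.5))
Q=plane(d,t,30); vx,vy,x0,y0=cv2.fitLine(Q[:,:2].astype(np.float32),cv2.DIST_HUBER,0,.01,.01).ravel(); print("tray near wall outer",np.degrees(np.arctan2(vy,vx)),x0,y0)
# button via side/scene red
for n in("scene","side"):
    d=dict(np.load(f"/tmp/{n}.npz")); h=cv2.cvtColor(d["img"],cv2.COLOR_RGB2HSV).astype(int); P=cloud(d)
    m=((h[...,0]<6)|(h[...,0]>174))&(h[...,1]>150)&(h[...,2]>100)&(P[...,2]>105)&(P[...,2]<150)&(P[...,1]>300); m[:,:200]=0
    q=np.argwhere(m)[:,::-1]; print(n,len(q),q.mean(0),plane(d,q.mean(0),116).round(1),np.nanpercentile(P[m][:,2],[5,50,95]),np.nanmedian(P[m],0))
E
```

```text
table 0.0383584774838539 face 45.71539713984657
L 57.5 dir deg 81.33265 382.20898 106.77843 20
R 57.4 dir deg 81.37835 559.42523 81.63583 20
lip -8.606777 456.03973 4.2258058 [[374.7  16.2]
 [537.4  -8.1]] (252, np.float64(182.5)) (396, np.float64(183.5))
flake [287.  62.] [435.5 133.9  52. ] (array([435.5, 133.8]), array([19.7, 21.6]), 35.6) z 53.7
flake [379.  64.] [527.3 119.4  52. ] (array([527.2, 119.3]), array([18.8, 27. ]), 70.6) z 51.6
flake [371. 135.] [512.8  50.3  52. ] (array([512.8,  50.1]), array([24.8, 17.3]), 12.8) z 51.6
flake [288. 140.] [423.8  57.9  52. ] (array([423.8,  57.8]), array([22. , 23.5]), 57.1) z 52.6
tray top near corners [[364.8  -9.2  30. ]
 [571.2 -64.6  30. ]]
tray near wall outer -15.2968445 465.82266 -38.832302
scene 36 [459.38888889 182.08333333] [[464.5 405.3 116. ]] [121.41608791 130.51232625 135.24898322] [484.72650776 397.61765028 130.51232625]
side 127 [263.5984252  315.03149606] [[481.9 392.4 116. ]] [124.16168225 127.39515084 129.49595104] [477.27670008 402.56637014 127.39515084]
```

drive_tool:
  moves:
    - [[3.6, 37.7, 0], 0.5, 0.7]
    - [[3.6, 37.7, 0], 0, 0.7]
    - [[3.6, 37.7, 0], 0, 0.7]
    - [[3.6, 37.7, 0], 0, 0.7]
    - [[3.6, 37.7, 0], 0, 0.7]
    - [[0, 0, 38], 0, 0.7]
    - [[0, 0, 38], 0, 0.7]
    - [[0, 0, 38], 0, 0.7]
    - [[0, 0, 38], 0, 0.7]
    - [[0, 0, 37], 0, 0.7]
    - [[0, 0, 36], 0, 0.7]
    - [[0, 0, 0], 0, 0.7]

```text
clock: 3.2
tcp_pos: [433.7, -177.7, 0.5]
ee_rot: [[0.989, -0.149, -0.01], [-0.149, -0.989, 0.006], [-0.011, -0.004, -1.0]]
contact_force: [-0.4, 1.3, 0.2]
width: 59.4
```

drive_tool:
  moves:
    - [[0, -7, 0], 0, 0.7]
    - [[0, -7, 0], 0, 0.7]
    - [[0, -7, 0], 0, 0.7]
    - [[0, -7, 0], 0, 0.7]
    - [[0, -7, 0], 0, 0.7]
    - [[0, -7, 0], 0, 0.7]
    - [[0, -6, 0], 0, 0.7]
    - [[0, -6, 0], 0, 0.7]
    - [[0, -5, 0], 0, 0.7]
    - [[0, -5, 0], 0, 0.7]
    - [[0, -4, 0], 0, 0.7]
    - [[0, 0, 0], 0, 0.7]

```text
clock: 4.2
tcp_pos: [448.7, -112.1, 6.0]
ee_rot: [[0.989, -0.146, -0.001], [-0.146, -0.989, 0.001], [-0.001, -0.001, -1.0]]
contact_force: [-0.3, -0.3, -0.6]
width: 60.1
```

drive_tool:
  moves:
    - [[0, -3, 0], 0, 0.7]
    - [[0, -3, 0], 0, 0.7]
    - [[0, -1.5, 0], 0, 0.7]
    - [[0, -1, 0], 0, 0.7]
    - [[0, -1, 0], 0, 0.7]
    - [[0, 0, 0], 0, 0.7]

```text
clock: 4.7
tcp_pos: [450.1, -103.4, 6.1]
ee_rot: [[0.989, -0.147, -0.0], [-0.147, -0.989, 0.001], [-0.001, -0.001, -1.0]]
contact_force: [-1.1, 0.8, -0.1]
width: 59.9
```

```bash
python3 - <<'E'
from h import *
s=st(); d=snap("side"); P=cloud(d); cv2.imwrite("pics/s2.png",cv2.resize(d["img"][180:320,220:420,::-1],None,fx=3.5,fy=3.5,interpolation=2))
ex=np.array([.9886,-.1504]);ey=np.array([.1504,.9886]);lip=np.array([457.1,4.])
for nm in("side","scene"):
    if nm=="scene": P=cloud(snap("scene"))
    m=(P[...,2]>18)&(P[...,2]<34); R=P[...,:2]-lip; a=R@ex;b=R@ey; m&=(abs(a)<150)&(b<20)&(b>-120)
    print(nm,m.sum(),"x",np.percentile(a[m],[1,99]).round(1),"y",np.percentile(b[m],[1,99]).round(1),rect(P[m][:,:2]))
E
```

```text
t4.70 tcp [ 450.1 -103.4    6.1] yaw -8.4 w 59.9 F [-1.1  0.8 -0.1]
side 437 x [-108.6  111.2] y [-110.1   14.7] (array([446.8, -53.8]), array([112.8, 237.4]), 70.8)
scene 300 x [-113.1  117.6] y [-117.3   14.9] (array([451.9, -53.4]), array([130.1, 242.2]), 88.9)
```

View pics/s2.png

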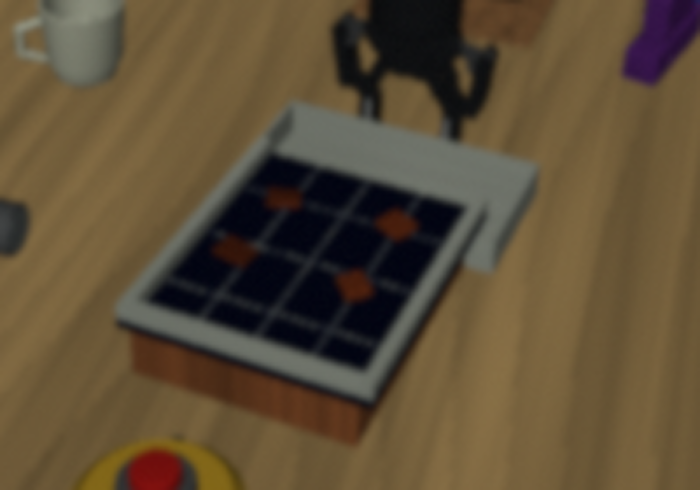

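The side view shows the tray squared up and under the lip. No plinth reaction force has appeared yet, so I keep pushing gently until one does.

drive_tool:
  moves:
    - [[0, -1.5, 0], 0, 0.7]
    - [[0, -1.5, 0], 0, 0.7]
    - [[0, -1.5, 0], 0, 0.7]
    - [[0, -1, 0], 0, 0.7]
    - [[0, 0, 0], 0, 0.7]

```text
clock: 5.22
tcp_pos: [450.2, -102.7, 6.4]
ee_rot: [[0.989, -0.149, -0.003], [-0.149, -0.989, -0.01], [-0.001, 0.011, -1.0]]
contact_force: [-4.9, -13.8, -0.8]
width: 59.9
```

The reaction is 14 N with the TCP at the expected home position, so the tray is home. I back off and go to the scraper.

drive_tool:
  moves:
    - [[0, 25, 0], 0, 0.7]
    - [[0, 0, -40], 0, 1]
    - [[0, 0, -40], 0, 1]
    - [[0, 0, -40], 0, 1]
    - [[0, 0, -40], 0, 1]
    - [[5, 38, 0], -3, 1]
    - [[5, 38, 0], -7, 1]
    - [[5, 38, 0], -7, 1]
    - [[10, 38, 0], -7, 1]
    - [[15, 38, 0], -7, 1]
    - [[15, 38, 0], -7, 1]
    - [[0, 0, -20], -7, 1]

```text
clock: 6.22
tcp_pos: [523.5, -338.1, 177.6]
ee_rot: [[0.804, 0.594, -0.007], [0.594, -0.804, 0.006], [-0.002, -0.009, -1.0]]
contact_force: [-1.1, 1.0, -2.6]
width: 85.4
```

```bash
python3 - <<'E'
from h import *
go(440,-385,190,86)
E
```

```text
t6.22 tcp [ 523.5 -338.1  177.6] yaw 36.5 w 85.4 F [-1.1  1.  -2.6]
shift [-95.1 -12.  -12.1] len 97 turn -49.5
```

drive_tool:
  moves:
    - [[-32, -4, -4], 0, 1]
    - [[-32, -4, -4], 0, 1]
    - [[-31, -4, -4], 0, 1]
    - [[0, 0, 0], -7.1, 1]
    - [[0, 0, 0], -7.1, 1]
    - [[0, 0, 0], -7.1, 1]
    - [[0, 0, 0], -7.1, 1]
    - [[0, 0, 0], -7.1, 1]
    - [[0, 0, 0], -7.1, 1]
    - [[0, 0, 0], -7, 1]
    - [[0, 0, 0], 0, 1]

```text
clock: 7.13
tcp_pos: [438.7, -380.8, 198.2]
ee_rot: [[0.07, 0.998, 0.0], [0.998, -0.07, 0.001], [0.001, 0.0, -1.0]]
contact_force: [0.1, -0.4, -0.1]
width: 85.0
```

```bash
python3 - <<'E'
from h import *
st(); d=snap("wrist"); save(d,"w2"); np.savez("/tmp/w2",**d); P=cloud(d); h=cv2.cvtColor(d["img"],cv2.COLOR_RGB2HSV).astype(int)
g=((h[...,0]>45)&(h[...,0]<95)&(h[...,1]>70)).astype(np.uint8)
k,lab,s_,c=cv2.connectedComponentsWithStats(g); i=1+s_[1:,4].argmax(); Q=P[lab==i]; print("green",s_[i],c[i],np.nanpercentile(Q[:,2],[5,50,95]))
top=(lab==i)&(P[...,2]>77); print("top",rect(P[top][:,:2]),rect(plane(d,np.argwhere(top)[:,::-1],82)[:,:2]))
b=(P[...,2]>28)&(P[...,2]<39)&(abs(P[...,0]-464)<75)&(abs(P[...,1]+385)<40); print("blade",rect(P[b][:,:2]))
m=(h[...,0]<16)&(h[...,1]>100)&(P[...,2]<9)&(abs(P[...,0]-470)<140)&(abs(P[...,1]+385)<120); print("mat",rect(P[m][:,:2]))
E
```

```text
t7.13 tcp [ 438.7 -380.8  198.2] yaw 86.0 w 85.0 F [ 0.1 -0.4 -0.1]
green [ 293  176   33   79 1888] [309.4184322  215.10222458] [64.12689298 81.39773052 82.59867665]
top (array([ 462.7, -389. ]), array([69.4, 23.1]), 4.0) (array([ 461.7, -388.9]), array([69.2, 23. ]), 4.0)
blade (array([ 462.8, -389.5]), array([119.7,  32. ]), 4.1)
mat (array([ 462.4, -370.6]), array([137.3, 177.6]), 86.0)
```

View pics/w2.png

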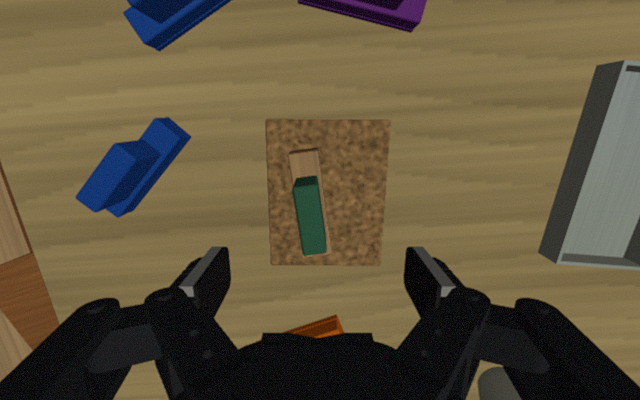

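The green handle is centred near (310,215) and measures 69×23 mm, with its top at z = 82; the blade is 120×32 mm at yaw 4°. This is the right block. I descend and grip it.

drive_tool:
  moves:
    - [[-6.7, 24.3, 0], -7, 1]
    - [[0, 0, 39], -1, 1]
    - [[0, 0, 39], 0, 1]
    - [[0, 0, 39], 0, 1]
    - [[0, 0, 39], 0, 1]
    - [[0, 0, 0], 0, 1]
    - [[0, 0, 0], 0, 0]
    - [[0, 0, 0], 0, 0]
    - [[0, 0, 0], 0, 0]
    - [[0, 0, 0], 0, 0]
    - [[0, 0, 0], 0, 0]
    - [[0, 0, 0], 0, 0]
  newtons: 60

```text
clock: 8.18
tcp_pos: [463.7, -390.8, 44.6]
ee_rot: [[-0.068, 0.998, 0.003], [0.998, 0.068, -0.003], [-0.003, 0.003, -1.0]]
contact_force: [-1.3, 0.2, 6.0]
width: 23.2
```

drive_tool:
  moves:
    - [[0, 0, 0], 0, 0]
    - [[0, 0, 0], 0, 0]
    - [[0, 0, -5], 0, 0]
    - [[0, 0, -20], 0, 0]
    - [[0, 0, 0], 0, 0]

```text
clock: 8.6
tcp_pos: [463.7, -390.9, 70.4]
ee_rot: [[-0.068, 0.998, 0.003], [0.998, 0.068, -0.003], [-0.003, 0.003, -1.0]]
contact_force: [0.9, -1.1, -0.3]
width: 23.4
```

drive_tool:
  moves:
    - [[0, 0, -30], 6.3, 0]
    - [[0, 0, -30], 6.2, 0]
    - [[39.8, -6.1, 0], 0, 0]
    - [[39.8, -6.1, 0], 0, 0]
    - [[39.8, -6.1, 0], 0, 0]
    - [[39.8, -6.1, 0], 0, 0]
    - [[39.8, -6.1, 0], 0, 0]
    - [[39.8, -6.1, 0], 0, 0]
    - [[39.8, -6.1, 0], 0, 0]
    - [[39.8, -6.1, 0], 0, 0]
    - [[39.8, -6.1, 0], 0, 0]
    - [[39.8, -6.1, 0], 0, 0]

```text
clock: 9.6
tcp_pos: [461.2, 14.9, 127.2]
ee_rot: [[0.15, 0.989, 0.001], [0.989, -0.15, -0.0], [-0.0, 0.001, -1.0]]
contact_force: [0.5, -0.3, -1.7]
width: 23.6
```

drive_tool:
  moves:
    - [[39.8, -6.1, 0], 0, 0]
    - [[39.8, -6.1, 0], 0, 0]
    - [[39.8, -6.1, 0], 0, 0]
    - [[36, -6.1, 0], 0, 0]
    - [[0, 0, 0], 0, 0]

```text
clock: 10.02
tcp_pos: [460.4, 176.4, 127.2]
ee_rot: [[0.142, 0.99, 0.001], [0.99, -0.142, 0.004], [0.004, 0.0, -1.0]]
contact_force: [0.6, -0.1, -0.5]
width: 23.4
```

```bash
cat >> h.py <<'E'
EX=np.array([.9886,-.1504,0]);EY=np.array([.1504,.9886,0]);C=np.array([473.6,112.8,0])
def pan(p): r=np.array(p)-C; return (r@EX).round(1),(r@EY).round(1)
E
python3 - <<'E'
from h import *
s=st(); print(pan(s["tcp_pos"])); w=C-20*EX+58*EY; go(w[0],w[1],88,81.35)
d=snap("wrist"); save(d,"w3"); P=cloud(d)
# scraper blade in hand
h=cv2.cvtColor(d["img"],cv2.COLOR_RGB2HSV).astype(int)
E
```

```text
t10.02 tcp [460.4 176.4 127.2] yaw 81.8 w 23.4 F [ 0.6 -0.1 -0.5]
(np.float64(-22.6), np.float64(60.9))
t10.02 tcp [460.4 176.4 127.2] yaw 81.8 w 23.4 F [ 0.6 -0.1 -0.5]
shift [-3.   2.5 39.2] len 39 turn 0.5
```

View pics/w3.png

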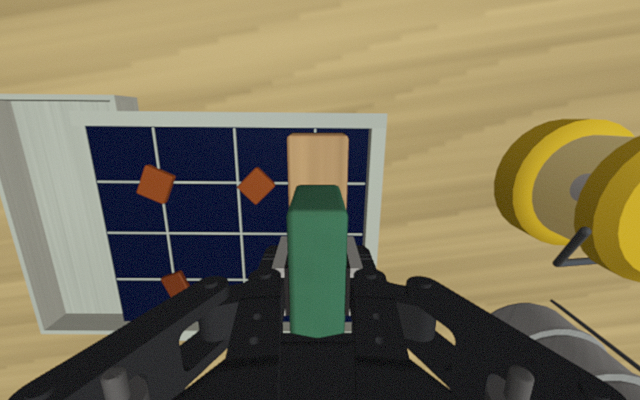

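The wrist view shows the blade held square to the panel in the +y part. The flakes at (156,185), (257,186) and (175,283) lie ahead of it and the lantern is clear to the right. I lower the blade and make the first sweep.

drive_tool:
  moves:
    - [[-2, 2, 15], 0.4, 0]
    - [[0, 0, 14], 0, 0]
    - [[0, 0, 7], 0, 0]
    - [[0, 0, 2], 0, 0]
    - [[0, 0, 0], 0, 0]
    - [[0, 0, 0], 0, 0]

```text
clock: 10.57
tcp_pos: [462.6, 167.6, 89.6]
ee_rot: [[0.157, 0.988, 0.0], [0.988, -0.157, -0.0], [-0.0, 0.0, -1.0]]
contact_force: [0.2, -0.2, -1.4]
width: 23.4
```

```bash
python3 - <<'E'
from h import *
s=st(); print(pan(s["tcp_pos"]))
E
```

```text
t10.57 tcp [462.6 167.6  89.6] yaw 80.9 w 23.4 F [ 0.2 -0.2 -1.4]
(np.float64(-19.1), np.float64(52.5))
```

drive_tool:
  moves:
    - [[0, 0, 1], 0, 0]
    - [[-6, 0, 1], 0, 0]
    - [[-12, 0, 0], 0, 0]
    - [[-12, 0, 0], 0, 0]
    - [[-12, 0, 0], 0, 0]
    - [[-12, 0, 0], 0, 0]
    - [[-12, 0, 0], 0, 0]
    - [[-12, 0, 0], 0, 0]
    - [[-12, 0, 0], 0, 0]
    - [[-12, 0, 0], 0, 0]
    - [[-12, 0, 0], 0, 0]
    - [[-12, 0, 0], 0, 0]

```text
clock: 11.57
tcp_pos: [442.2, 42.1, 87.4]
ee_rot: [[0.157, 0.988, -0.0], [0.988, -0.157, -0.0], [-0.0, 0.0, -1.0]]
contact_force: [-0.1, 0.3, -1.5]
width: 23.1
```

drive_tool:
  moves:
    - [[-12, 0, 0], 0, 0]
    - [[-9, 0, 0], 0, 0]
    - [[-9, 0, 0], 0, 0]
    - [[-8, 0, 0], 0, 0]
    - [[-7, 0, 0], 0, 0]
    - [[0, 0, 0], 0, 0]
    - [[0, 0, 0], 0, 0]

```text
clock: 12.15
tcp_pos: [435.7, -1.0, 87.3]
ee_rot: [[0.157, 0.988, 0.0], [0.988, -0.157, 0.0], [0.0, 0.0, -1.0]]
contact_force: [0.4, 0.7, -1.9]
width: 23.4
```

```bash
cat > fl.py <<'E'
from h import *
s=st(); print(pan(s["tcp_pos"]))
for n in("side","scene"):
    d=snap(n); h=cv2.cvtColor(d["img"],cv2.COLOR_RGB2HSV).astype(int); P=cloud(d)
    R=P-C; a=R@EX; b=R@EY
    f=((h[...,0]<13)&(h[...,1]>110)&(h[...,2]>45)&(abs(a)<115)&(b<105)&(b>-215)&(P[...,2]>1)&(P[...,2]<75)).astype(np.uint8)
    k,lab,q,c=cv2.connectedComponentsWithStats(f)
    for i in range(1,k):
        if q[i,4]>8: m=lab==i; print(n,q[i,4],c[i].round(),"panel",np.nanmedian(a[m]).round(),np.nanmedian(b[m]).round(),"z",np.nanmedian(P[m][:,2]).round())
    if n=="side": cv2.imwrite("pics/s_last.png",cv2.resize(d["img"][180:320,220:420,::-1],None,fx=3.5,fy=3.5,interpolation=2))
E
python3 fl.py; cp pics/s_last.png pics/s4.png
```

```text
t12.15 tcp [435.7  -1.   87.3] yaw 81.0 w 23.4 F [ 0.4  0.7 -1.9]
(np.float64(-20.4), np.float64(-118.2))
side 26 [301. 234.] panel 50.0 -61.0 z 52.0
side 36 [287. 249.] panel 55.0 6.0 z 52.0
side 11 [324. 299.] panel -86.0 97.0 z 19.0
scene 33 [331. 202.] panel -31.0 -147.0 z 13.0
scene 30 [354. 209.] panel 52.0 -66.0 z 55.0
scene 34 [374. 211.] panel 58.0 3.0 z 54.0
scene 371 [374. 225.] panel 83.0 6.0 z 17.0
```

View pics/s4.png

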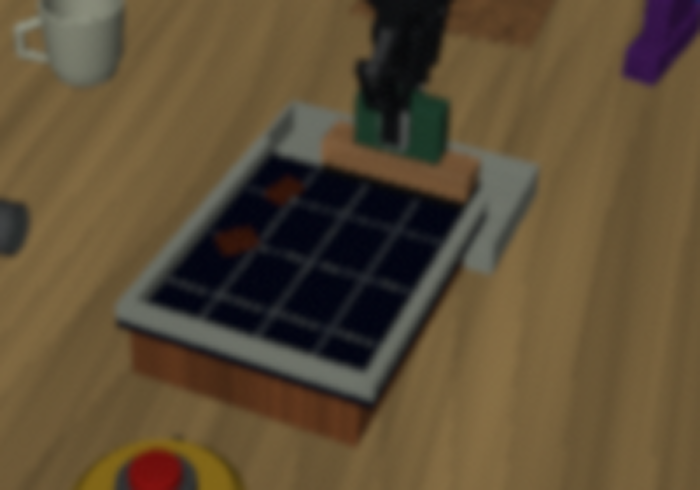

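The side view shows two flakes left on the panel, at about (285,190) and (237,240) in the crop. The -x column is swept clear and the tray has not moved. I lift, shift over and make the second sweep.

drive_tool:
  moves:
    - [[0, 0, -36], 0, 0]
    - [[38, 10, 0], 0, 0]
    - [[38, 10, 0], 0, 0]
    - [[38, 10, 0], 0, 0]
    - [[38, 10, 0], 0, 0]
    - [[17, 5, 0], 0, 0]
    - [[0, 0, 0], 0, 0]
    - [[0, 0, 14], -0.4, 0]
    - [[0, 0, 12], 0, 0]
    - [[0, 0, 7], 0, 0]
    - [[0, 0, 3], 0, 0]
    - [[0, 0, 0], 0, 0]

```text
clock: 13.25
tcp_pos: [503.1, 160.3, 91.0]
ee_rot: [[0.148, 0.989, -0.004], [0.989, -0.147, 0.003], [0.002, -0.004, -1.0]]
contact_force: [-19.0, 1.7, 33.2]
width: 23.1
```

```bash
python3 - <<'E'
from h import *
s=st(); print(pan(s["tcp_pos"]))
E
```

```text
t13.25 tcp [503.1 160.3  91. ] yaw 81.5 w 23.1 F [-19.    1.7  33.2]
(np.float64(22.0), np.float64(51.4))
```

The contact force is unexpected: the blade is catching the +x rim. I lift and look.

drive_tool:
  moves:
    - [[0, 0, -10], 0, 0]
    - [[0, 0, -20], 0, 0]
    - [[0, 0, 0], 0, 0]

```text
clock: 13.5
tcp_pos: [508.2, 159.3, 120.4]
ee_rot: [[0.149, 0.989, 0.005], [0.989, -0.149, 0.001], [0.001, 0.005, -1.0]]
contact_force: [1.8, -0.5, -1.5]
width: 23.5
```

```bash
python3 - <<'E'
from h import *
s=st(); print(pan(s["tcp_pos"])); d=snap("wrist"); save(d,"w5"); P=cloud(d); R=P-C;a=R@EX;b=R@EY
h=cv2.cvtColor(d["img"],cv2.COLOR_RGB2HSV).astype(int)
S=P-np.array(s["tcp_pos"]); T=S@np.array(s["ee_rot"])
m=(abs(T[...,0])<17)&(T[...,2]>4)&(T[...,2]<16)&(abs(T[...,1])<90); print("blade top tool y,z",np.percentile(T[m][:,1],[1,99]),np.percentile(T[m][:,2],[5,50,95]),m.sum(), "x",np.percentile(T[m][:,0],[1,99]))
rm=(P[...,2]>54)&(P[...,2]<62)&(b>-105)&(b<20)
for lo,hi in((60,110),(-110,-60)):
    q=rm&(a>lo)&(a<hi); 
    if q.sum(): print("rim",np.percentile(a[q],[2,50,98]).round(1))
d=snap("scene"); cv2.imwrite("pics/sc5.png",cv2.resize(d["img"][140:260,270:430,::-1],None,fx=4,fy=4,interpolation=2))
w=cv2.imread("pics/w5.png"); 
E
python3 fl.py
```

```text
t13.50 tcp [508.2 159.3 120.4] yaw 81.4 w 23.5 F [ 1.8 -0.5 -1.5]
(np.float64(27.3), np.float64(51.1))
blade top tool y,z [-56.1136619  -26.53052277] [12.66166841 14.47957892 15.76807374] 2659 x [-15.49685547  15.57933866]
rim [84.6 88.  94.4]
rim [-94.5 -89.4 -84.7]
t13.60 tcp [507.2 159.  117.7] yaw 81.4 w 23.2 F [-0.9  0.3 -2.1]
(np.float64(26.3), np.float64(50.7))
side 10 [324. 298.] panel -86.0 100.0 z 20.0
scene 29 [331. 202.] panel -32.0 -148.0 z 13.0
scene 29 [354. 209.] panel 52.0 -65.0 z 54.0
scene 34 [374. 211.] panel 57.0 3.0 z 54.0
scene 366 [374. 225.] panel 83.0 7.0 z 17.0
```

View pics/w5.png

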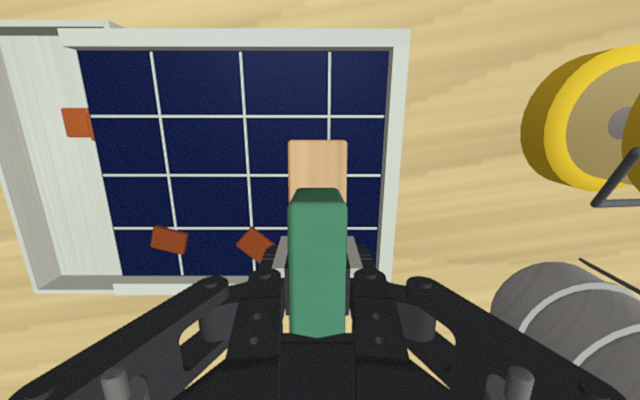

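The wrist view shows the scraper straight in the hand. Two flakes remain, at (170,240) and (255,243), and swept flakes are visible in the tray at (78,122). I check for tilt and offset in the hand from the depth data.

```bash
python3 - <<'E'
from h import *
s=st(); d=snap("wrist"); P=cloud(d); h=cv2.cvtColor(d["img"],cv2.COLOR_RGB2HSV).astype(int)
T=(P-np.array(s["tcp_pos"]))@np.array(s["ee_rot"])
v,u=np.mgrid[:400,:640]
def fit(m,n):
    Q=T[m]; A=np.c_[Q[:,:2],np.ones(len(Q))]; c=np.linalg.lstsq(A,Q[:,2],rcond=None)[0]; r=Q[:,2]-A@c
    k=abs(r)<1.5; c=np.linalg.lstsq(A[k],Q[k,2],rcond=None)[0]
    print(n,k.sum(),"z0 %.1f slopes deg"%c[2],np.degrees(c[:2]).round(2),"x",np.percentile(Q[:,0],[2,98]).round(1),"y",np.percentile(Q[:,1],[1,99]).round(1))
bt=(u>295)&(u<340)&(v>150)&(v<183)&np.isfinite(T[...,2]); fit(bt,"blade top")
gt=(h[...,0]>45)&(h[...,0]<95)&(h[...,1]>70)&(v>195)&(v<325)&(u>297)&(u<337)&np.isfinite(T[...,2]); fit(gt,"handle front/top")
m=(u>310)&(u<325)&(v>130)&(v<200)
for vv in range(132,200,4): print(vv,np.nanmedian(T[vv,305:330],0).round(1),end=" ")
E
```

```text
t13.70 tcp [505.9 158.8 116.3] yaw 81.4 w 23.3 F [-0.5  0.3 -1.4]
blade top 1364 z0 10.3 slopes deg [-0.15 -5.58] x [-10.9  12.1] y [-51.4 -34.8]
handle front/top 4481 z0 -38.3 slopes deg [-0.11 -6.53] x [-7.1  7.8] y [-37.2  13.3]
132 [  0.3 -58.7  70.6] 136 [  0.3 -55.9  70.8] 140 [  0.3 -57.   16.4] 144 [  0.3 -55.   15.7] 148 [  0.3 -52.9  15.4] 152 [  0.3 -50.8  15.2] 156 [  0.3 -48.7  14.9] 160 [  0.3 -46.6  14.7] 164 [  0.3 -44.4  14.9] 168 [  0.3 -42.3  14.5] 172 [  0.3 -40.3  14. ] 176 [  0.3 -38.1  14. ] 180 [  0.3 -35.9  13.9] 184 [  0.3 -33.7  13.5] 188 [  0.3 -33.8   4. ] 192 [  0.3 -35.1  -9.8] 196 [  0.3 -36.3 -21.4]
```

The scraper tilted about 6° in the grip when it hit the rim. I re-seat it by pressing it flat onto the clear panel area at mid-width with a light grip, then re-grip firmly.

drive_tool:
  moves:
    - [[0, -25, 0], 0, 0]
    - [[0, 0, 15], 0, 0]
    - [[0, 0, 8], 0, 0]
    - [[0, 0, 2], 0, 0]
    - [[0, 0, 2], 0, 0]
    - [[0, 0, 1.5], 0, 0]
    - [[0, 0, 1], 0, 0]
    - [[0, 0, 0], 0, 0]
  newtons: 25

```text
clock: 14.42
tcp_pos: [482.9, 162.4, 88.6]
ee_rot: [[0.15, 0.989, 0.001], [0.989, -0.15, -0.001], [-0.001, 0.001, -1.0]]
contact_force: [-1.2, -2.3, 7.1]
width: 23.3
```

```bash
cat > tilt.py <<'E'
from h import *
s=st(); print(pan(s["tcp_pos"])); d=snap("wrist"); P=cloud(d)
T=(P-np.array(s["tcp_pos"]))@np.array(s["ee_rot"])
w=T[:,305:330].reshape(-1,3); w=w[np.isfinite(w[:,2])]; Q=w[(w[:,1]<-38)&(w[:,1]>-58)&(w[:,2]>3)&(w[:,2]<22)]
c=np.polyfit(Q[:,1],Q[:,2],1); print("blade top slope deg %.2f z0 %.1f end y %.1f n %d"%(np.degrees(c[0]),c[1],Q[:,1].min(),len(Q)))
E
python3 tilt.py
```

```text
t14.42 tcp [482.9 162.4  88.6] yaw 81.4 w 23.3 F [-1.2 -2.3  7.1]
(np.float64(1.8), np.float64(50.4))
blade top slope deg -2.97 z0 9.8 end y -57.9 n 955
```

Half of the tilt is gone at 7 N. I continue pressing.

drive_tool:
  moves:
    - [[0, 0, 1], 0, 0]
    - [[0, 0, 1], 0, 0]
    - [[0, 0, 1], 0, 0]
    - [[0, 0, 1], 0, 0]
    - [[0, 0, 0], 0, 0]

```text
clock: 14.88
tcp_pos: [485.5, 162.0, 86.1]
ee_rot: [[0.15, 0.989, 0.006], [0.989, -0.15, -0.002], [-0.001, 0.007, -1.0]]
contact_force: [2.1, -2.5, 12.4]
width: 23.2
```

```bash
python3 tilt.py
```

```text
t14.88 tcp [485.5 162.   86.1] yaw 81.4 w 23.2 F [ 2.1 -2.5 12.4]
(np.float64(4.4), np.float64(50.5))
blade top slope deg -1.07 z0 9.0 end y -58.0 n 959
```

drive_tool:
  moves:
    - [[0, 0, -2], 0, 0.45]
    - [[0, 0, 0], 0, 0.45]
    - [[0, 0, 0], 0, 0.45]
    - [[0, 0, 0], 0, 0.45]
    - [[0, 0, 0], 0, 0]
    - [[0, 0, 0], 0, 0]
    - [[0, 0, 0], 0, 0]
    - [[0, 0, 0], 0, 0]
    - [[0, 0, 0], 0, 0]
    - [[0, 0, 0], 0, 0]
    - [[0, 0, 0], 0, 0]
  newtons: 90

```text
clock: 15.85
tcp_pos: [481.5, 162.8, 85.6]
ee_rot: [[0.15, 0.989, -0.001], [0.989, -0.15, -0.0], [-0.0, -0.001, -1.0]]
contact_force: [0.1, 0.3, -1.0]
width: 22.8
```

```bash
python3 tilt.py
```

```text
t15.85 tcp [481.5 162.8  85.6] yaw 81.4 w 22.8 F [ 0.1  0.3 -1. ]
(np.float64(0.3), np.float64(50.6))
blade top slope deg -4.19 z0 6.6 end y -56.7 n 925
```

```bash
python3 - <<'E'
from h import *
for n in("side","scene"):
    d=snap(n); P=cloud(d); R=P-C;a=R@EX;b=R@EY; h=cv2.cvtColor(d["img"],cv2.COLOR_RGB2HSV).astype(int)
    g=(h[...,0]>45)&(h[...,0]<95)&(h[...,1]>60)&(abs(a)<80)&(b>20)&(b<90)&(P[...,2]<140)
    tan=(h[...,0]>5)&(h[...,0]<25)&(h[...,1]>50)&(h[...,2]>80)&(abs(a)<82)&(b>20)&(b<90)&(P[...,2]>44)&(P[...,2]<95)
    print(n,"green",g.sum(),"tan",tan.sum())
    for lo in range(-70,80,15):
        q=(a>=lo)&(a<lo+15)
        f=lambda m:np.nanpercentile(P[m&q][:,2],[5,95]).round(0) if (m&q).sum()>3 else None
        print(lo,"g",f(g),"t",f(tan), "b",np.nanpercentile(b[tan&q],[5,95]).round() if (tan&q).sum()>3 else None)
    x0={"side":(230,170,400,290),"scene":(300,150,430,240)}[n]; I=d["img"][x0[1]:x0[3],x0[0]:x0[2],::-1]
    cv2.imwrite(f"pics/{n}6.png",cv2.resize(I,(390*I.shape[1]//I.shape[1],390*I.shape[0]//I.shape[1]),interpolation=2))
A=cv2.imread("pics/side6.png");B=cv2.imread("pics/scene6.png");H=max(len(A),len(B))
p=lambda I:cv2.copyMakeBorder(I,0,H-len(I),0,5,0); cv2.imwrite("pics/both6.png",np.hstack([p(A),p(B)]))
E
```

```text
side green 329 tan 482
-70 g None t [63. 78.] b [43. 68.]
-55 g None t [61. 78.] b [38. 68.]
-40 g [ 88. 125.] t [60. 78.] b [41. 69.]
-25 g [ 83. 131.] t [59. 76.] b [61. 68.]
-10 g [113. 128.] t [58. 77.] b [61. 70.]
5 g [ 84. 124.] t [59. 78.] b [61. 69.]
20 g [ 83. 110.] t [59. 77.] b [62. 69.]
35 g [101. 116.] t [60. 77.] b [51. 68.]
50 g None t [59. 77.] b [41. 68.]
65 g None t None b None
scene green 149 tan 116
-70 g None t None b None
-55 g None t None b None
-40 g None t None b None
-25 g [124. 130.] t None b None
-10 g [124. 130.] t [48. 79.] b [34. 71.]
5 g [ 99. 129.] t [78. 88.] b [34. 37.]
20 g [ 79. 128.] t [62. 87.] b [34. 67.]
35 g [ 86. 126.] t [74. 82.] b [35. 64.]
50 g None t [59. 81.] b [35. 64.]
65 g None t [66. 81.] b [35. 59.]
```

View pics/both6.png

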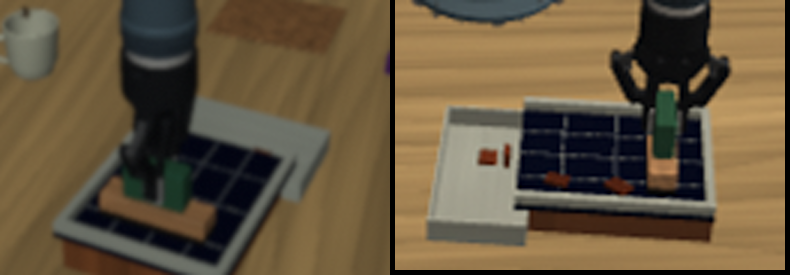

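The side crop shows the blade flat: its top is at 77–78 mm across the whole width. The scene crop shows two flakes in the tray at (487,157) and (507,155), and two on the panel. I re-check the wrist reading, using the panel face as a reference.

```bash
python3 tilt.py; python3 - <<'E'
from h import *
s=st(); d=snap("wrist"); P=cloud(d); R=P-C;a=R@EX;b=R@EY
m=(abs(a)<75)&(b>-100)&(b<25)&(P[...,2]>38)&(P[...,2]<54)
c=np.linalg.lstsq(np.c_[a[m],b[m],np.ones(m.sum())],P[m][:,2],rcond=None)[0]; print("face slope deg",np.degrees(c[:2]),c[2],m.sum())
m=(P[...,2]<-10+20)&(P[...,2]>-12); print("table",np.nanmedian(P[m][:,2]))
E
```

```text
t16.00 tcp [481.7 162.8  85.7] yaw 81.4 w 23.0 F [ 0.2 -0.2 -1.9]
(np.float64(0.4), np.float64(50.6))
blade top slope deg -4.77 z0 6.1 end y -56.7 n 928
t16.05 tcp [481.7 162.8  85.7] yaw 81.4 w 23.1 F [-0.5 -0.3 -0.8]
face slope deg [ 0.34498846 -0.1139453 ] 45.93538542801239 35391
table -0.17471526874666665
```

```bash
python3 - <<'E'
from h import *
d=snap("wrist"); save(d,"w7")
def edges(I):
    c=cv2.cvtColor(I,cv2.COLOR_BGR2HSV)[:,300:335].astype(int).mean(1); 
    tan=[v for v in range(100,230) if 5<c[v,0]<22 and 60<c[v,1]<200 and c[v,2]>120]; gr=[v for v in range(150,350) if 60<c[v,0]<95 and c[v,1]>70]
    return tan[0],tan[-1],gr[0],gr[-1]
for n in("w3","w5","w7"): print(n,edges(cv2.imread(f"pics/{n}.png")))
E
```

```text
w3 (100, 184, 186, 336)
w5 (140, 187, 189, 336)
w7 (140, 191, 193, 336)
```

```bash
python3 - <<'E'
from h import *
s=st(); d=snap("wrist"); P=cloud(d)
T=(P-np.array(s["tcp_pos"]))@np.array(s["ee_rot"])
for v in range(136,336,8): print(v,np.nanmedian(T[v,305:330],0)[1:].round(1),end=" ")
E
```

```text
t16.15 tcp [481.8 162.8  85.7] yaw 81.4 w 23.0 F [ 0.   1.1 -1. ]
136 [-57.7  40.1] 144 [-55.5  10.3] 152 [-51.4  10. ] 160 [-47.3  10. ] 168 [-43.1   9.9] 176 [-38.9   9.7] 184 [-34.6   9.7] 192 [-31.6   4.2] 200 [-31.7 -11.4] 208 [-31.6 -23.4] 216 [-31.5 -33.8] 224 [-29.6 -37.7] 232 [-26.7 -38.4] 240 [-23.3 -38.2] 248 [-20.  -38.3] 256 [-16.6 -38.3] 264 [-13. -38.] 272 [ -9.6 -38.2] 280 [ -6.  -38.1] 288 [ -2.3 -38.1] 296 [  1.2 -38.4] 304 [  5.3 -38. ] 312 [  8.8 -38.3] 320 [ 12.7 -38.4] 328 [ 16.8 -38.1]
```

The handle top is flat (constant −38.2 mm); my earlier slope fit was polluted by edge pixels. The blade spans −57 to +63 mm about the TCP. I raise it 1 mm, shift to panel x ≈ 17 and sweep.

drive_tool:
  moves:
    - [[0, 0, -1.5], 0, 0]
    - [[0, 8, 0], 0, 0]
    - [[0, 8, 0], 0, 0]
    - [[-6, 0, 0], 0, 0]
    - [[-12, 0, 0], 0, 0]
    - [[-12, 0, 0], 0, 0]
    - [[-12, 0, 0], 0, 0]
    - [[-12, 0, 0], 0, 0]
    - [[-12, 0, 0], 0, 0]
    - [[-12, 0, 0], 0, 0]
    - [[-12, 0, 0], 0, 0]
    - [[-12, 0, 0], 0, 0]

```text
clock: 17.2
tcp_pos: [482.0, 58.2, 87.3]
ee_rot: [[0.15, 0.989, 0.0], [0.989, -0.15, -0.0], [-0.0, 0.0, -1.0]]
contact_force: [0.4, -0.3, -1.4]
width: 23.1
```

drive_tool:
  moves:
    - [[-12, 0, 0], 0, 0]
    - [[-12, 0, 0], 0, 0]
    - [[-12, 0, 0], 0, 0]
    - [[-9, 0, 0], 0, 0]
    - [[-9, 0, 0], 0, 0]
    - [[-7, 0, 0], 0, 0]
    - [[-7, 0, 0], 0, 0]
    - [[0, 0, 0], 0, 0]
    - [[0, 0, 0], 0, 0]

```text
clock: 17.95
tcp_pos: [472.2, -7.8, 87.3]
ee_rot: [[0.15, 0.989, 0.0], [0.989, -0.15, 0.0], [0.0, 0.0, -1.0]]
contact_force: [0.3, 0.4, -1.5]
width: 22.9
```

```bash
python3 fl.py
```

```text
t17.95 tcp [472.2  -7.8  87.3] yaw 81.4 w 22.9 F [ 0.3  0.4 -1.5]
(np.float64(16.8), np.float64(-119.4))
scene 22 [330. 202.] panel -32.0 -151.0 z 13.0
scene 21 [330. 215.] panel 38.0 -145.0 z 12.0
scene 371 [374. 225.] panel 84.0 6.0 z 18.0
```

drive_tool:
  moves:
    - [[0, 0, -25], 0, 0]
    - [[0, 0, -30], 0, 0]
    - [[-36.4, 4.2, 0], 0, 0]
    - [[-36.4, 4.2, 0], 0, 0]
    - [[-36.4, 4.2, 0], 0, 0]
    - [[-36.4, 4.2, 0], 0, 0]
    - [[-36.4, 4.2, 0], 0, 0]
    - [[-36.4, 4.2, 0], 0, 0]
    - [[0, 0, 0], 0, 0]

```text
clock: 18.8
tcp_pos: [465.3, -233.6, 142.6]
ee_rot: [[0.155, 0.988, 0.002], [0.988, -0.155, -0.005], [-0.005, 0.003, -1.0]]
contact_force: [1.6, -0.4, -0.8]
width: 23.1
```

```bash
python3 fl.py; python3 - <<'E'
from h import *
d=snap("wrist"); h=cv2.cvtColor(d["img"],cv2.COLOR_RGB2HSV).astype(int); P=cloud(d);R=P-C;a=R@EX;b=R@EY
f=((h[...,0]<13)&(h[...,1]>110)&(h[...,2]>45)&(P[...,2]<60)&(b>-210)).astype(np.uint8); k,lab,q,c=cv2.connectedComponentsWithStats(f)
for i in range(1,k):
    if q[i,4]>30: m=lab==i; print("wrist",q[i,4],c[i].round(),"panel",np.nanmedian(a[m]).round(),np.nanmedian(b[m]).round(),"z",np.nanmedian(P[m][:,2]).round())
w=d["img"]; s=snap("scene")["img"][150:250,280:420]
s=cv2.resize(s,None,fx=4,fy=4,interpolation=2); cv2.imwrite("pics/v8.png",np.vstack([cv2.resize(w,(480,300)),cv2.resize(s,(480,300*480//420 if 0 else 300))])[...,::-1])
E
```

```text
t18.80 tcp [ 465.3 -233.6  142.6] yaw 81.1 w 23.1 F [ 1.6 -0.4 -0.8]
(np.float64(43.9), np.float64(-343.7))
side 11 [324. 299.] panel -86.0 99.0 z 18.0
scene 29 [331. 202.] panel -34.0 -148.0 z 13.0
scene 22 [330. 215.] panel 40.0 -145.0 z 12.0
scene 372 [374. 225.] panel 83.0 6.0 z 18.0
wrist 655 [529. 105.] panel -37.0 -150.0 z 11.0
wrist 238 [565. 108.] panel -34.0 -127.0 z 23.0
wrist 445 [519. 183.] panel 34.0 -144.0 z 10.0
wrist 626 [552. 191.] panel 40.0 -117.0 z 16.0
```

View pics/v8.png

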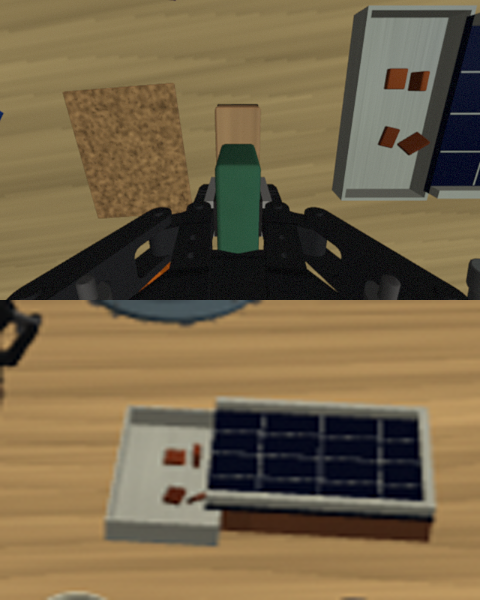

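The wrist and scene views show all four flakes in the tray at (397,78), (418,80), (389,137) and (413,143), with the panel clear. I return the scraper to the mat.

drive_tool:
  moves:
    - [[-35, 4, 0], 0, 0]
    - [[-35, 4, 0], 0, 0]
    - [[-35, 4, 0], 0, 0]
    - [[-35, 3.5, 0], 0, 0]
    - [[0, 0, 0], -4.5, 0]
    - [[0, 0, 0], -4.5, 0]
    - [[0, 0, 30], 0, 0]
    - [[0, 0, 30], 0, 0]
    - [[0, 0, 20], 0, 0]
    - [[0, 0, 0], 0, 0]
    - [[0, 0, 0], 0, 0]

```text
clock: 19.92
tcp_pos: [458.3, -365.6, 61.4]
ee_rot: [[-0.009, 1.0, -0.003], [1.0, 0.009, 0.003], [0.003, -0.003, -1.0]]
contact_force: [0.6, -0.2, -0.3]
width: 23.6
```

```bash
python3 - <<'E'
from h import *
go(459,-374,44,90)
E
```

```text
t19.92 tcp [ 458.3 -365.6   61.4] yaw 90.5 w 23.6 F [ 0.6 -0.2 -0.3]
shift [-8.5  0.7 17.4] len 19 turn 0.5
```

drive_tool:
  moves:
    - [[-5, 0, 6], 0, 0]
    - [[0, 0, 6], 0, 0]
    - [[0, 0, 3], 0, 0]
    - [[0, 0, 1.5], 0, 0]
    - [[0, 0, 0], 0, 0]
    - [[0, 0, 0], 0, 0]

```text
clock: 20.42
tcp_pos: [458.9, -373.2, 46.1]
ee_rot: [[-0.007, 1.0, 0.0], [1.0, 0.007, -0.0], [-0.0, 0.0, -1.0]]
contact_force: [-0.2, -0.1, -1.7]
width: 23.0
```

drive_tool:
  moves:
    - [[0, 0, 1], 0, 0]
    - [[0, 0, 1], 0, 0]
    - [[0, 0, 0.5], 0, 0]
    - [[0, 0, 0], 0, 0]

```text
clock: 20.75
tcp_pos: [459.0, -373.3, 43.6]
ee_rot: [[-0.007, 1.0, 0.0], [1.0, 0.007, -0.0], [-0.0, 0.0, -1.0]]
contact_force: [0.3, 0.7, 1.1]
width: 22.9
```

drive_tool:
  moves:
    - [[0, 0, 0], 0, 0.5]
    - [[0, 0, 0], 0, 0.7]
    - [[0, 0, 0], 0, 0.9]
    - [[0, 0, 0], 0, 0.9]
    - [[0, 0, -10], 0, 0.9]
    - [[0, 0, -30], 0, 0.9]
    - [[0, 0, -40], 0, 0.9]
    - [[0, 0, -40], 0, 0.9]
    - [[0, 0, -35], 0, 0.9]
    - [[0, 0, 0], 0, 0.9]

```text
clock: 21.58
tcp_pos: [462.1, -376.3, 207.8]
ee_rot: [[-0.007, 1.0, 0.01], [1.0, 0.007, -0.01], [-0.01, 0.01, -1.0]]
contact_force: [0.6, -1.5, 0.9]
width: 76.9
```

```bash
python3 - <<'E'
from h import *
s=st(); d=snap("wrist"); P=cloud(d); h=cv2.cvtColor(d["img"],cv2.COLOR_RGB2HSV).astype(int)
g=(h[...,0]>45)&(h[...,0]<95)&(h[...,1]>70)&(P[...,2]>77)&(P[...,2]<95); print("handle top z",np.nanpercentile(P[g][:,2],[2,50,98]).round(1),rect(P[g][:,:2]))
b=(P[...,2]>28)&(P[...,2]<39)&(abs(P[...,0]-462)<75)&(abs(P[...,1]+373)<40); print("blade",rect(P[b][:,:2]))
m=(h[...,0]<16)&(h[...,1]>100)&(P[...,2]<9)&(abs(P[...,0]-470)<140)&(abs(P[...,1]+385)<120); print("mat",rect(P[m][:,:2]))
# button: triangulate from side + scene
rays=[]
for n in("side","scene"):
    d=snap(n); h=cv2.cvtColor(d["img"],cv2.COLOR_RGB2HSV).astype(int); P=cloud(d)
    m=((h[...,0]<6)|(h[...,0]>174))&(h[...,1]>150)&(h[...,2]>100)&(P[...,2]>105)&(P[...,2]<150)&(P[...,1]>300)
    q=np.argwhere(m)[:,::-1].mean(0); p0=d["W"][:3,3]; p1=plane(d,q,100)[0]; rays.append((p0,(p1-p0)/np.linalg.norm(p1-p0)))
(A,u),(B,v)=rays; t=np.linalg.lstsq(np.c_[u,-v],B-A,rcond=None)[0]; print("button",(A+u*t[0]).round(1),(B+v*t[1]).round(1))
E
```

```text
t21.58 tcp [ 462.1 -376.3  207.8] yaw 90.4 w 76.9 F [ 0.6 -1.5  0.9]
handle top z [79.5 81.5 83. ] (array([ 461.2, -373.2]), array([68.4, 22.5]), 1.2)
blade (array([ 462.2, -373.5]), array([118.7,  32. ]), 0.6)
mat (array([ 462. , -372.6]), array([133.9, 177.4]), 85.6)
button [478.4 400.3 125. ] [477.8 399.6 125.4]
```

The scraper stands upright at the mat's centre: handle top at 81.5 mm, blade flat, footprint inside the mat. Two-view triangulation puts the button top at (478,400,125). I go there with the gripper shut.

drive_tool:
  moves:
    - [[40, -1, 0], 0, 0]
    - [[40, -1, 0], 0, 0]
    - [[40, -1, 0], 0, 0]
    - [[40, -1, 0], 0, 0]
    - [[40, -1, 0], 0, 0]
    - [[40, -1, 0], 0, 0]
    - [[40, -1, 0], 0, 0]
    - [[40, -1, 0], 0, 0]
    - [[40, -1, 0], 0, 0]
    - [[40, -1, 0], 0, 0]
    - [[40, -1, 0], 0, 0]
    - [[40, -1, 0], 0, 0]

```text
clock: 22.73
tcp_pos: [441.4, 108.5, 196.6]
ee_rot: [[-0.007, 1.0, -0.004], [1.0, 0.007, -0.0], [-0.0, -0.004, -1.0]]
contact_force: [0.4, -0.7, 0.4]
width: 0.1
```

drive_tool:
  moves:
    - [[37, -0.5, 0], 0, 0]
    - [[37, -0.5, 0], 0, 0]
    - [[37, -0.5, 0], 0, 0]
    - [[37, -0.5, 0], 0, 0]
    - [[37, -0.5, 0], 0, 0]
    - [[37, -0.5, 0], 0, 0]
    - [[37, -0.5, 0], 0, 0]
    - [[37, -0.5, 0], 0, 0]
    - [[0, 0, 0], 0, 0]
    - [[0, 0, 0], 0, 0]

```text
clock: 23.57
tcp_pos: [435.9, 403.5, 195.7]
ee_rot: [[-0.01, 1.0, -0.003], [1.0, 0.01, -0.003], [-0.003, -0.003, -1.0]]
contact_force: [0.4, -0.8, 0.3]
width: 0.1
```

```bash
python3 - <<'E'
from h import *
s=st(); d=snap("wrist"); P=cloud(d); h=cv2.cvtColor(d["img"],cv2.COLOR_RGB2HSV).astype(int)
m=((h[...,0]<5)|(h[...,0]>174))&(h[...,1]>170)&(h[...,2]>90)&(P[...,2]>105)&(P[...,2]<140)
z=np.nanpercentile(P[m][:,2],[5,50,90,97]); print(m.sum(),z.round(1)); t=m&(P[...,2]>z[1]-2); 
print("depth",rect(P[t][:,:2]),"ray",rect(plane(d,np.argwhere(t)[:,::-1],z[1])[:,:2]), "cx",np.argwhere(t).mean(0))
R=P-C;a=R@EX;b=R@EY;f=(h[...,0]<13)&(h[...,1]>110)&(abs(a)<80)&(abs(b)<105)&(P[...,2]>40)&(P[...,2]<62); print("rust px on panel",f.sum())
E
```

```text
t23.57 tcp [435.9 403.5 195.7] yaw 90.6 w 0.1 F [ 0.4 -0.8  0.3]
0 nan
  return np.nanmean(a, axis, out=out, keepdims=keepdims)
Traceback (most recent call last):
IndexError: invalid index to scalar variable.
```

The fingers hide the button from this position, so I step back for a clear view.

drive_tool:
  moves:
    - [[0, -35, 0], 0, 0]
    - [[0, -35, 0], 0, 0]
    - [[0, 0, 0], 0, 0]
    - [[0, 0, 0], 0, 0]

```text
clock: 23.95
tcp_pos: [365.6, 400.1, 197.6]
ee_rot: [[-0.007, 1.0, -0.002], [1.0, 0.007, -0.002], [-0.002, -0.002, -1.0]]
contact_force: [0.4, 0.1, 0.7]
width: -0.4
```

```bash
cat > b.py <<'E'
from h import *
s=st(); d=snap("wrist"); save(d,"w9"); P=cloud(d); h=cv2.cvtColor(d["img"],cv2.COLOR_RGB2HSV).astype(int)
m=((h[...,0]<6)|(h[...,0]>172))&(h[...,1]>140)&(h[...,2]>70)&(P[...,2]>100)&(P[...,2]<145); print(m.sum())
z=np.nanpercentile(P[m][:,2],[5,50,90,97]); print(m.sum(),z.round(1)); t=m&(P[...,2]>z[1]-2)
print("depth",rect(P[t][:,:2]),"ray",rect(plane(d,np.argwhere(t)[:,::-1],z[1])[:,:2]), "vu",np.argwhere(t).mean(0))
E
python3 b.py
```

```text
t23.95 tcp [365.6 400.1 197.6] yaw 90.4 w -0.4 F [0.4 0.1 0.7]
205
205 [121.3 127.3 128.3 128.8]
depth (array([471.9, 400.8]), array([ 9.6, 15.8]), 89.3) ray (array([471.1, 400.6]), array([16.3,  9.5]), 0.6) vu [328.57058824 316.46470588]
```

View pics/w9.png

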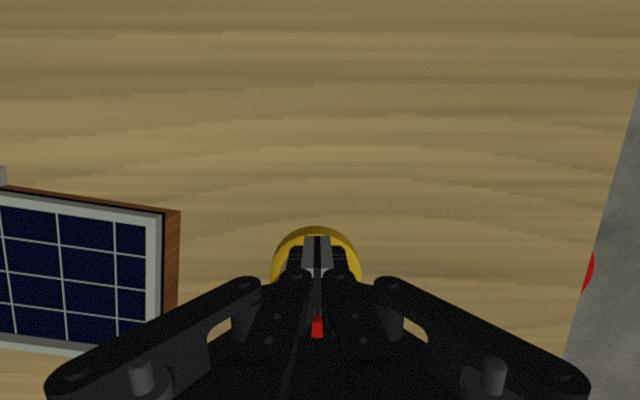

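The wrist view shows the lantern at (316,255), with the button only glimpsed between the knuckles at (316,328). I move outward so the camera sees it clear of the fingers.

drive_tool:
  moves:
    - [[0, 38, -5], 0, 0]
    - [[0, 38, 0], 0, 0]
    - [[0, 38, 0], 0, 0]
    - [[0, 36, 0], 0, 0]
    - [[0, 0, 0], 0, 0]
    - [[0, 0, 0], 0, 0]

```text
clock: 24.5
tcp_pos: [520.6, 401.7, 201.8]
ee_rot: [[-0.003, 1.0, -0.0], [1.0, 0.003, -0.001], [-0.001, -0.0, -1.0]]
contact_force: [-0.3, 0.0, 0.5]
width: 0.2
```

```bash
python3 b.py
```

```text
t24.50 tcp [520.6 401.7 201.8] yaw 90.1 w 0.2 F [-0.3  0.   0.5]
1212
1212 [126.1 127.6 128.5 128.9]
depth (array([478.8, 398.1]), array([28. , 28.4]), 26.4) ray (array([478.7, 398.1]), array([27.9, 28.3]), 27.1) vu [154.68675722 312.03650255]
```

drive_tool:
  moves:
    - [[-1.7, -20.8, 0], 0, 0]
    - [[-1.7, -20.8, 0], 0, 0]
    - [[0, 0, 25], 0, 0]
    - [[0, 0, 25], 0, 0]
    - [[0, 0, 10], 0, 0]
    - [[0, 0, 0], 0, 0]
    - [[0, 0, 0], 0, 0]

```text
clock: 25.13
tcp_pos: [475.1, 399.3, 143.5]
ee_rot: [[-0.007, 1.0, -0.001], [1.0, 0.007, -0.001], [-0.001, -0.001, -1.0]]
contact_force: [-0.6, 0.0, 1.0]
width: -0.4
```

drive_tool:
  moves:
    - [[-1, 3, 8], 0, 0]
    - [[0, 0, 6], 0, 0]
    - [[0, 0, 2], 0, 0]
    - [[0, 0, 2], 0, 0]
    - [[0, 0, 2], 0, 0]
    - [[0, 0, 1.5], 0, 0]
    - [[0, 0, 0], 0, 0]

```text
clock: 25.72
tcp_pos: [479.6, 398.8, 122.3]
ee_rot: [[-0.007, 1.0, 0.002], [1.0, 0.007, 0.0], [0.0, 0.002, -1.0]]
contact_force: [0.7, -0.4, 4.5]
width: -0.2
```

drive_tool:
  moves:
    - [[0, 0, 1], 0, 0]
    - [[0, 0, 1], 0, 0]
    - [[0, 0, 1], 0, 0]
    - [[0, 0, 0], 0, 0]

```text
clock: 26.05
tcp_pos: [479.7, 398.8, 121.9]
ee_rot: [[-0.007, 1.0, 0.003], [1.0, 0.007, 0.001], [0.001, 0.003, -1.0]]
contact_force: [-3.0, -4.3, 16.0]
width: 0.0
```

The button is against its hard stop: 16 N with z no longer moving. I hold, then release and lift clear.

drive_tool:
  moves:
    - [[0, 0, 0.5], 0, 0]
    - [[0, 0, 0], 0, 0]
    - [[0, 0, 0], 0, 0]
    - [[0, 0, 0], 0, 0]
    - [[0, 0, 0], 0, 0]
    - [[0, 0, 0], 0, 0]
    - [[0, 0, 0], 0, 0]
    - [[0, 0, 0], 0, 0]
    - [[0, 0, 0], 0, 0]
    - [[0, 0, 0], 0, 0]

```text
clock: 26.88
tcp_pos: [479.7, 398.9, 121.8]
ee_rot: [[-0.007, 1.0, 0.003], [1.0, 0.007, 0.001], [0.001, 0.003, -1.0]]
contact_force: [-3.7, -5.0, 19.3]
width: -0.2
```

drive_tool:
  moves:
    - [[0, 0, -4], 0, 0]
    - [[0, 0, -10], 0, 0]
    - [[0, 0, -20], 0, 0]
    - [[0, 0, -35], 0, 0]
    - [[0, 0, -20], 0, 0]
    - [[0, 40, 0], 0, 0]
    - [[0, 0, 0], 0, 0]
    - [[0, 0, 0], 0, 0]

```text
clock: 27.55
tcp_pos: [519.9, 398.8, 206.2]
ee_rot: [[-0.006, 1.0, -0.001], [1.0, 0.006, -0.0], [-0.0, -0.001, -1.0]]
contact_force: [-0.6, 0.2, -0.1]
width: -0.0
```

```bash
python3 b.py; python3 fl.py; python3 - <<'E'
from h import *
for n in("side","scene"):
    d=snap(n); P=cloud(d); h=cv2.cvtColor(d["img"],cv2.COLOR_RGB2HSV).astype(int); R=P-C;a=R@EX;b=R@EY
    m=(P[...,2]>22)&(P[...,2]<34)&(abs(a)<140)&(b<-112)&(b>-230); print(n,"tray rim x",np.percentile(a[m],[1,99]).round(),"y",np.percentile(b[m],[1,99]).round())
    g=(h[...,0]>45)&(h[...,0]<95)&(h[...,1]>70)&(abs(P[...,0]-462)<80)&(abs(P[...,1]+373)<60); print("scraper",np.nanmedian(P[g],0).round(),np.nanpercentile(P[g][:,2],97).round())
E
```

```text
t27.55 tcp [519.9 398.8 206.2] yaw 90.3 w -0.0 F [-0.6  0.2 -0.1]
1163
1163 [126.1 127.6 128.4 128.8]
depth (array([478.7, 398. ]), array([27.7, 28.7]), 45.7) ray (array([478.7, 398.1]), array([28. , 28.2]), 72.8) vu [154.9964539  316.05407801]
t27.60 tcp [518.7 398.7 206.2] yaw 90.4 w -0.1 F [-0.3 -0.1  0.3]
(np.float64(1.6), np.float64(289.5))
side 9 [324. 298.] panel -85.0 101.0 z 20.0
scene 29 [331. 202.] panel -33.0 -149.0 z 14.0
scene 22 [330. 215.] panel 37.0 -145.0 z 11.0
scene 369 [374. 225.] panel 83.0 6.0 z 17.0
side tray rim x [-108.  112.] y [-207. -118.]
scraper [ 461. -361.   66.] 83.0
scene tray rim x [-113.  118.] y [-208. -114.]
scraper [ 486. -371.   78.] 87.0
```

```bash
python3 -c "
from cell import robot
print(robot.finish_job())"
```

```text
the job is handed in; nothing more can be done
None
```

The job is done in the order asked, and I handed it in at about 27.6 s of the 72 s allowed.

- **Tray:** I pushed it straight with the two open fingers until the plinth pushed back with about 14 N, at the expected home position. At the end both fixed cameras put its outer wall at y ≈ −207 to −208 mm in the panel's frame. Home is −205 mm and the calibration is good to about 2 mm. The tray is centred to within about 3 mm.
- **Sweeping:** Two passes put all four flakes in the tray, seen there in the wrist view, with the panel clear. The gripper stayed about 35 mm or more above the panel face throughout.
- **Mishap:** While lowering for the second pass, the blade caught the +x rim at about 33 N, and the scraper tilted about 6° in the grip. I set it flat on a clear part of the panel and re-gripped it. One intermediate tilt reading disagreed; the handle and blade profile then showed it flat.
- **Scraper:** It stands upright near the middle of the cork mat. The handle top was at 81.5 mm, where 82 is expected.
- **Button:** I pressed it to its hard stop at 16–19 N, held it for about 0.9 s and let go. Its top then measured 127.6 mm, the same as before the press.
- **Not checked:** I took no final measurement of the tiffin carrier, cup, torch and look-alike blocks. I made no planned contact with any of them.

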